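# Show the order of work for a clay join

### The job

Show a helper which things to use, in order, to join clay to the pinch pot: with the fingertips pointing down, point at the grip of the pin tool (to score with), then at the pot of slip (to wet the join), then at the pinch pot (to be joined), each time holding still for two seconds about three centimetres above the middle of the thing. Touch neither these things nor the loop tool, the water pot and the skull; keep high above those three so that none of them seems meant, and finish while still pointing at the pinch pot.

Things in the scene. Friction and masses are not known exactly. Their poses are not given: they have to be found in the camera images.
- pin_tool_grip (a point): Pin tool lying flat on the counter, 110 mm long: a thick grey ribbed grip (about 70 mm long, 14 mm thick) with a thin bare metal pin out of one end. This point is the middle of the grip's top, 13 mm above the counter. x lies across the tool, y along it toward the pin, z up. The pin points roughly toward the robot, within about 0.4 rad.
- slip_pot_top (a point): Squat round pot of slip, 67 mm across, 34 mm high, thin smooth straight wall flaring a little, filled part way with flat grey-beige slip. This point is the centre of the mouth at rim height, 34 mm above the counter. z up.
- pinch_pot_top (a point): Small hand-made pinch pot, 60 x 64 mm across, 38 mm high, empty, with a thick wavy off-white wall, rounded like a little bowl. This point is the centre of the mouth at rim height, 38 mm above the counter. z up.
- loop_tool_top (a point): Bystander: loop tool lying flat, 162 mm long, 18 mm wide, wooden handle with a wire loop at each end. This point is on top of its middle, 10 mm above the counter. y along the tool, z up.
- water_pot_top (a point): Bystander: glazed speckled round water pot, 68 mm across and 63 mm high, the tallest of the three pots, with a flat fill inside; nearly straight wall. This point is the centre of its mouth at rim height. z up.
- skull_top (a point): Bystander: small hand-modelled clay skull, 83 x 56 x 59 mm, fragile, behind the row of other things, which all lie 0.40 to 0.53 m ahead of the robot (x). Behind the row stand a kettle, tins, a jar, a spray bottle and (near x 0.74, y 0.03) a crock of kitchen utensils up to 340 mm tall, which lean out to x 0.63: keep the arm and gripper in front of them. This point is above its middle at the height of its top, 59 mm. z up.
- needle_tool: The pin tool itself; origin under the middle of its length, on the counter.
- slip_pot: The pot of slip itself; origin at the centre of its underside.
- test_pinch_pot: The pinch pot itself; origin at the centre of its underside.
- loop_tool_b: The loop tool itself; origin at the centre of its underside.
- water_pot: The water pot itself; origin at the centre of its underside.
- clay_skull: The clay skull itself; origin at the centre of its underside.
Things that resemble listed ones, but are neither listed nor needed, are in the scene too. Leave any purple look-alike of the slip_pot alone. Leave any brown look-alike of the test_pinch_pot alone.

How it is judged:
On the way, in this order (a step that is already met when the one before it is completed fails the run):
1. fingertips point at the pin tool's grip and dwell (horizontal distance between the grasp point and pin_tool_grip below 0.03 m and z of the grasp point in the frame of pin_tool_grip between 0.021 and 0.085 m), for 1.5 s.
2. fingertips point at the pot of slip and dwell (horizontal distance between the grasp point and slip_pot_top below 0.025 m and z of the grasp point in the frame of slip_pot_top between 0.021 and 0.085 m), for 1.5 s.
3. fingertips point at the pinch pot and dwell (horizontal distance between the grasp point and pinch_pot_top below 0.025 m and z of the grasp point in the frame of pinch_pot_top between 0.021 and 0.085 m), for 1.5 s.
At the end, for the whole second after the job is handed in: The fingertips are still over the pinch pot: grasp point within 25 mm horizontally of the centre of its mouth and 21 to 85 mm above its rim (fingertips about 2 to 66 mm above it). All six things are within 8 mm of where they started (all of step 3 and distance of each of pin_tool_grip, slip_pot_top, pinch_pot_top, loop_tool_top, water_pot_top, skull_top from where it was at the start of the episode below 0.008 m); the robot touches nothing.
It fails at once if the robot touches the pin tool, the pot of slip or the pinch pot (contact force between any of the fingers, the arm and needle_tool above 0.2 N or contact force between any of the fingers, the arm and slip_pot above 0.2 N or contact force between any of the fingers, the arm and test_pinch_pot above 0.2 N).
It fails at once if the robot touches the loop tool, the water pot or the clay skull (contact force between any of the fingers, the arm and loop_tool_b above 0.2 N or contact force between any of the fingers, the arm and water_pot above 0.2 N or contact force between any of the fingers, the arm and clay_skull above 0.2 N).
It fails at once if the robot points at the loop tool, the water pot or the skull: grasp point within 30 mm horizontally and less than 70 mm above its top ((horizontal distance between the grasp point and loop_tool_top below 0.03 m and z of the grasp point in the frame of loop_tool_top below 0.07 m) or (horizontal distance between the grasp point and water_pot_top below 0.03 m and z of the grasp point in the frame of water_pot_top below 0.07 m) or (horizontal distance between the grasp point and skull_top below 0.03 m and z of the grasp point in the frame of skull_top below 0.07 m)).
It also fails if it takes over 56 s, if anything falls off the work surface, if the arm or the gripper's body presses on something with over 40 N, if the wrist force passes 120 N, or if a joint passes its speed limit or range.

### The arm

A 6-joint arm with a two-finger parallel gripper is mounted at the origin on a cart in front of the work surface, level with it; the furniture and walls round the work are solid. World frame = base frame: x ahead of the robot, y to its left, z up, the work surface at z = 0. Lengths are in m, angles in rad, forces in N, time in s.
With the tool pointing down it reaches from about 0.375 to 0.9 m from the base axis. Payload 3.1 kg.
Tool frame: the origin (TCP) lies on the centre line of the jaws, within the pads' length; the fingertips stand 25 mm ahead of it and the grasp point (between the pads) lies 6 mm ahead of it (robot.nose_length is the y of the fingertips in the tool frame, in m); y points along the fingers, z is the direction in which the jaws open and shut, and the axes are right-handed (so a half turn about y gives the same grasp; the last joint's range is limited). The gripper opens to 87 mm and grips with 3 to 60 N. Pads are 19 mm wide; open, the fingers measure 117 mm over their backs; the gripper's body (75 mm by 190 mm) begins 51 mm behind the grasp point.
Start: joints at [-1.44, 0.527, 1.433, -0, 1.181, -0.178], TCP at [0.191, -0.595, 0.248] pointing down, gripper open.
Joint ranges: [-3.08, 3.08], [-0.75, 2.2], [0.22, 2.44], [-1.43, 4.57], [0, 2.65], [-2.85, 2.85]. Speed limits (rad/s): [2.79, 2.79, 3.14, 3.14, 3.14, 3.14].

### API

Orientations are given as a unit quaternion [x, y, z, w].
In Python, from rig import robot, eyes, ticket gives the robot as it stands.
- The arm moves only by the tool play_rows, never from a script. Its argument "series" is a list of rows, each a list of 7 numbers: the opening, from 0 (shut) to 1 (fully open), then the shift along the tool's x, y, z scaled (see below), then the turn, a rotation vector about the tool's x, y, z scaled (see below). In form: [[claw, dx, dy, dz, ax, ay, az], ...]. A call has 1 to 12 rows; each row shifts and turns the commanded pose from where the row before left it, along the tool's axes as they then stand; what a row does not reach is not made up. The controller multiplies each number of a shift by 100 mm and each number of a turn by 180 degrees. A row lasts 1/12 s, in which the tool goes at most 41.7 mm and 7.16 degrees, less where a joint would pass 70% of its speed; a pose out of reach is approached as far as the arm can. A call with a number of a shift or a turn outside -1 to 1 is refused whole. A call with a gripper value outside its range is refused whole. The fingers move at their own pace and stop on an object; "grip_force" is the grip in N (left out, the last holds). Time passes only in rows, so rows that do not move let the fingers close. It gives the time, the measured TCP pose, the force and the opening at its end, in the units of the state.
- robot.get_obs(): the state, without advancing time (a new reading comes with each control period).
- eyes.camera(name): name is "scene" or "top"; returns the picture (384x512x3 uint8, red, green, blue); there is no depth.
- eyes.camera_params(name): a dict with "K" (3x3 intrinsics, pixels), "rvec" (rotation vector, rad) and "tvec" (3), from world to camera coordinates, as OpenCV has them. Camera axes: x right, y down, z forward; pixel columns grow to the right and rows downward; lengths in m; the calibration is good to about 2 mm. A picture is of the moment at which its call begins. camera_params takes no time and is no camera call.
- ticket.hand_in(): hands the job in, once; it reports no verdict.
The state is a dict: "time": time; "q": joint angles; "joint_velocities": joint speeds; "joint_torque": joint torques, N m; "position": TCP position; "tool_rot": TCP orientation; "ft_force": force on the tool from outside, world axes, zero at the start; "moment": the same for the moment, N m; "grip_width": finger opening in m.
Only numpy, scipy, OpenCV 4.12 (cv2) and the standard library are available. Lean on these libraries where they do the work, as an engineer would, in place of code of your own. Each camera call takes 0.05 s, during which the arm holds its last target.

## Working session

There is one attempt and no reset: what is moved stays moved. The work goes in short steps, Python scripts to look and compute and a tool call to move; the robot and the scene stay as the last step left them, time stands still between calls to the robot, and variables do not carry over. Pictures are saved under pics/ and viewed, and the job is handed in when it is done.

Besides the shell and the picture viewer there is one more tool, called after "Request:" by a JSON object that holds its "name" and its "arguments". play_rows: Moves the arm, as the interface text tells. Its arguments: {"type":"object","properties":{"series":{"type":"array","items":{"type":"array","items":{"type":"number"}}},"grip_force":{"type":"number"}},"required":["series"]}

```bash
mkdir -p pics
python3 - <<'E'
from rig import robot, eyes
import cv2
for n in("scene","top"):
    im=eyes.camera(n); cv2.imwrite(f"pics/{n}0.png",cv2.resize(im[...,::-1],(800,600),interpolation=cv2.INTER_CUBIC)); cv2.imwrite(f"pics/{n}_raw.png",im[...,::-1])
    p=eyes.camera_params(n);print(n,p)
o=robot.get_obs();print({k:o[k] for k in("time","position","tool_rot","grip_width")}, robot.nose_length)
E
```

```text
scene {'K': array([[478.14356758,   0.        , 252.72466366],
       [  0.        , 478.14356758, 185.50594416],
       [  0.        ,   0.        ,   1.        ]]), 'rvec': array([ 1.0010092 , -2.08100144,  1.3467478 ]), 'tvec': array([0.39097721, 0.2067463 , 1.10069855])}
top {'K': array([[431.89271479,   0.        , 249.68453269],
       [  0.        , 431.89271479, 190.77870133],
       [  0.        ,   0.        ,   1.        ]]), 'rvec': array([ 2.16086287, -2.15486375,  0.06567778]), 'tvec': array([0.09039247, 0.53547922, 1.07730203])}
{'time': 0.1, 'position': array([ 0.19048038, -0.59463135,  0.24666709]), 'tool_rot': array([-0.10909823,  0.69932464, -0.69795265,  0.10910877]), 'grip_width': 0.08722781177747613} 0.025
```

View pics/scene0.png

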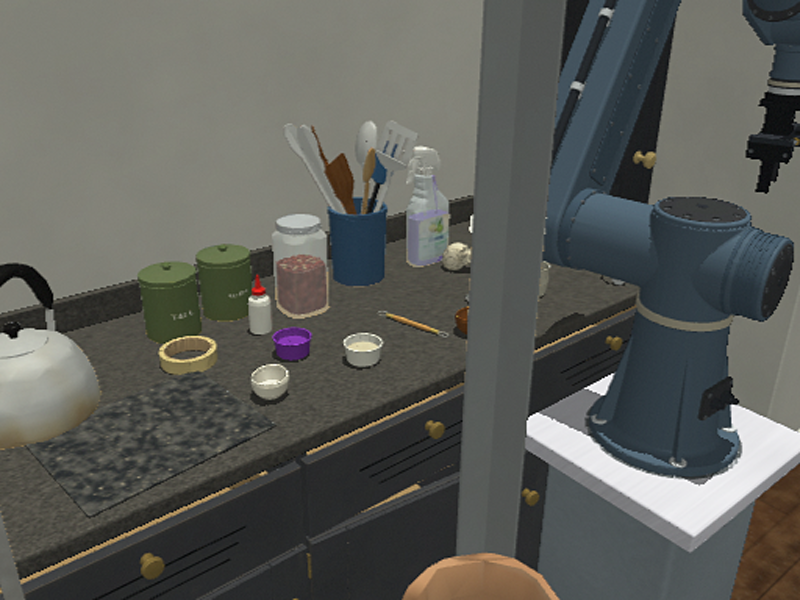

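View pics/top0.png

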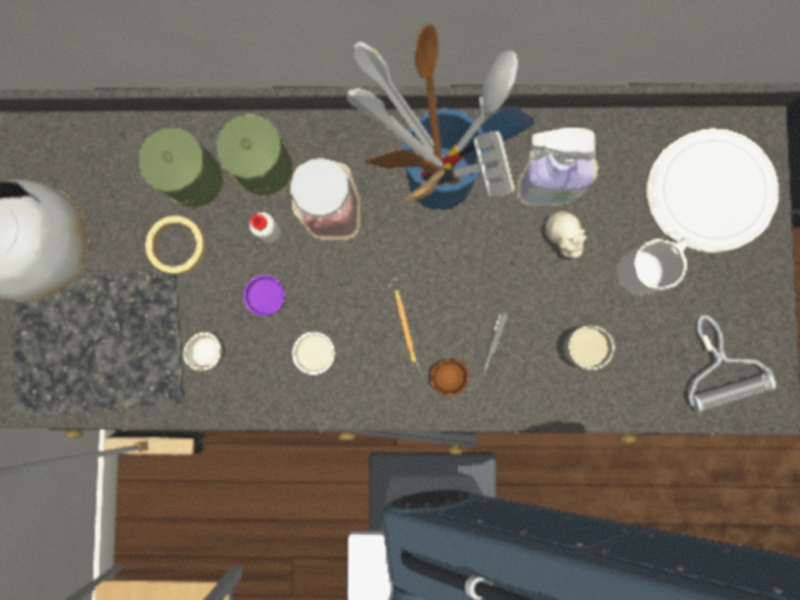

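The top picture shows these things (800x600 pixels):
- **Pin tool:** near (496,343).
- **Pots with beige fill:** (313,353) and (587,347).
- **Pinch pot:** off-white at (203,351), with a brown look-alike at (449,376).
- **Slip pot look-alike:** purple at (264,295).
- **Loop tool:** (405,325).
- **Skull:** (566,235).

I'll confirm the candidates in enlarged crops.

Run:
```python
import cv2,numpy as np
im=cv2.imread("pics/top_raw.png")
# raw crops, each x8: 100x72
def c(x,y,w=50,h=37,s=8):return cv2.resize(im[y:y+h,x:x+w],None,fx=s,fy=s,interpolation=cv2.INTER_CUBIC)
g=np.vstack([np.hstack([c(105,207),c(176,207)]),np.hstack([c(292,200,50,37),c(352,204)])])
cv2.imwrite("pics/crop1.png",g)
s=cv2.imread("pics/scene_raw.png")
cv2.imwrite("pics/crop2.png",cv2.resize(s[190:260,150:360],(798,266),interpolation=cv2.INTER_CUBIC))
```

```text
(no output)
```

View pics/crop1.png

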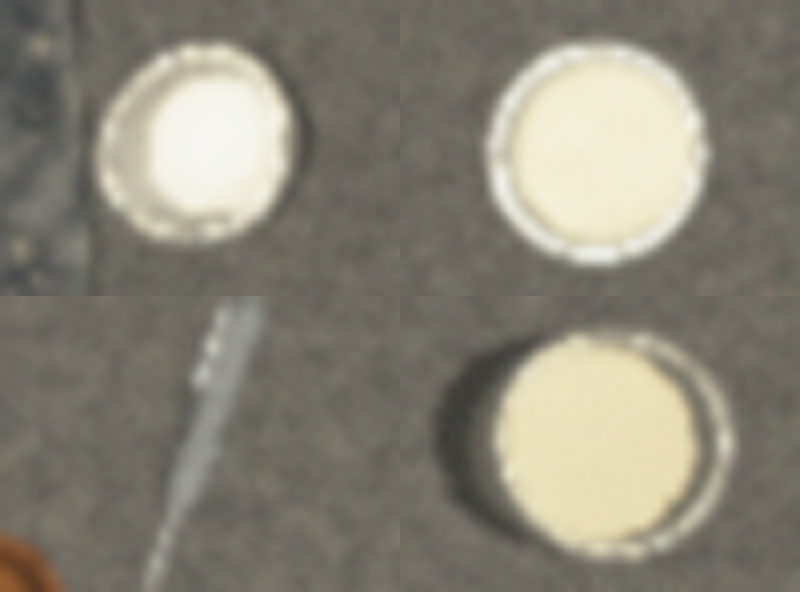

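View pics/crop2.png

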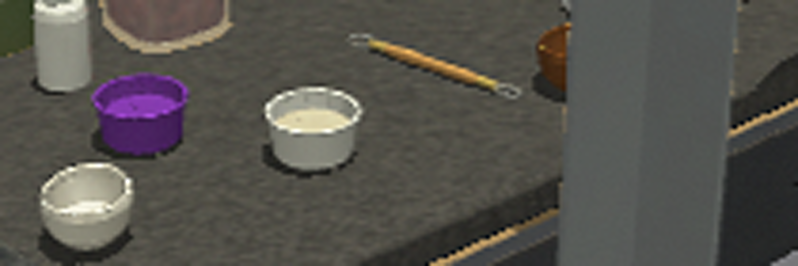

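Four crops, all from the top view:
- **Top left:** the off-white wavy bowl is the pinch pot, rim centre at raw (129.5,225).
- **Top right:** the squat thin-walled pot is the slip pot, rim centre at raw (200.8,226). The scene view confirms it is low.
- **Bottom right:** the tall pot with the long shadow is the water pot, raw about (379,222.5).
- **Bottom left:** the pin tool is cut off, so I'll crop it again.

Run:
```python
import cv2
im=cv2.imread("pics/top_raw.png")
cv2.imwrite("pics/crop3.png",cv2.resize(im[192:247,290:345],None,fx=10,fy=10,interpolation=cv2.INTER_CUBIC))
```

```text
(no output)
```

View pics/crop3.png

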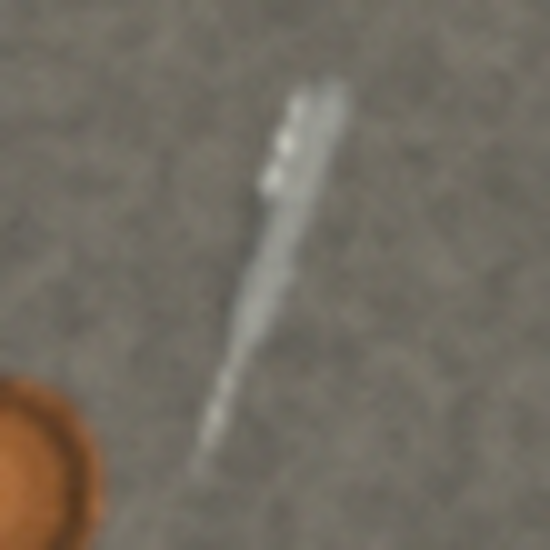

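The pin tool's grip runs from crop (325,85) to (248,345), so its middle is at raw (318.7,213.2). The pin points down-left toward the robot.

```bash
cat > h.py <<'E'
import cv2,numpy as np
from rig import robot,eyes
def ray(cam,u,v,z):
    p=eyes.camera_params(cam);R=cv2.Rodrigues(p["rvec"])[0];t=p["tvec"]
    d=R.T@np.linalg.inv(p["K"])@[u-.0,v-.0,1];c=-R.T@t
    return c+d*(z-c[2])/d[2]
E
python3 - <<'E'
from h import *
from scipy.spatial.transform import Rotation as Ro
for n,u,v,z in[("pin",318.7,213.2,.013),("end",322.5,200.5,.006),("end2",314.8,226.5,.006),("tip",309.5,239,.004),("slip",200.75,226.1,.034),("pinch",129.5,224.9,.038),("water",378.9,222.6,.063),("loop",259.5,208,.01),("skull",362,150,.059),("brown",287,241,.03)]:
    print(n,ray("top",u,v,z).round(4))
# scene check: slip rim centre crop2 (313,107)/3.8 ; pinch (87,187)
for n,u,v,z in[("slip",150+313/3.8,190+107/3.8,.034),("pinch",150+87/3.8,190+187/3.8,.038)]: print("scene",n,ray("scene",u,v,z).round(4))
o=robot.get_obs();R=Ro.from_quat(o["tool_rot"]).as_matrix();print(R.round(3))
E
```

```text
pin [ 0.479  -0.0848  0.013 ]
end [ 0.5122 -0.0958  0.006 ]
end2 [ 0.4451 -0.0753  0.006 ]
tip [ 0.4131 -0.0617  0.004 ]
slip [0.4447 0.215  0.034 ]
pinch [0.4469 0.3958 0.038 ]
water [ 0.4545 -0.2239  0.063 ]
loop [0.4921 0.0669 0.01  ]
skull [ 0.6342 -0.1876  0.059 ]
brown [ 0.4082 -0.0026  0.03  ]
scene slip [0.4425 0.2157 0.034 ]
scene pinch [0.4393 0.3988 0.038 ]
[[-0.952 -0.     0.305]
 [-0.305  0.002 -0.952]
 [-0.    -1.    -0.002]]
```

Request:
{"name": "play_rows", "arguments": {"series": [[0,-0.09,0,-0.083,0,0,0],[0,-0.18,0,-0.166,0,0,0],[0,-0.18,0,-0.166,0,0,0],[0,-0.18,0,-0.166,0,0,0],[0,-0.18,0,-0.166,0,0,0],[0,-0.18,0,-0.166,0,0,0],[0,-0.18,0,-0.166,0,0,0],[0,-0.18,0,-0.166,0,0,0],[0,-0.18,0,-0.166,0,0,0],[0,-0.18,0,-0.166,0,0,0],[0,-0.18,0,-0.166,0,0,0],[0,-0.18,0,-0.166,0,0,0]]}}

```text
time: 1.1
position: [0.3298, -0.348, 0.2474]
tool_rot: [-0.109, 0.699, -0.698, 0.109]
ft_force: [0.2, 0.0, -1.1]
grip_width: 0.0148
```

Request:
{"name": "play_rows", "arguments": {"series": [[0,-0.18,0,-0.166,0,0,0],[0,-0.18,0,-0.166,0,0,0],[0,-0.18,0,-0.166,0,0,0],[0,-0.18,0,-0.166,0,0,0],[0,-0.18,0,-0.166,0,0,0],[0,-0.18,0,-0.166,0,0,0],[0,-0.18,0,-0.166,0,0,0],[0,-0.18,0,-0.166,0,0,0],[0,-0.18,0,-0.166,0,0,0],[0,-0.18,0,-0.166,0,0,0],[0,-0.18,0,-0.166,0,0,0],[0,-0.16,0,-0.15,0,0,0]]}}

```text
time: 2.1
position: [0.4728, -0.0946, 0.2474]
tool_rot: [-0.11, 0.699, -0.698, 0.109]
ft_force: [0.9, -0.4, 0.4]
grip_width: 0.0005
```

```bash
cat >> h.py <<'E'
from scipy.spatial.transform import Rotation as Ro
def go(t):
    o=robot.get_obs();R=Ro.from_quat(o["tool_rot"]).as_matrix()
    g=o["position"]+R[:,1]*.006
    print("t",o["time"],"grasp",g.round(4),"F",o["ft_force"].round(2),"w",o["grip_width"],"q",o["q"].round(2));print("yaxis",R[:,1].round(3),"need units",(R.T@(np.array(t)-g)*10).round(3))
E
python3 - <<'E'
from h import *
go([.479,-.085,.058])
E
```

```text
t 2.1 grasp [ 0.4728 -0.0946  0.2414] F [ 0.86 -0.37  0.43] w 0.00047560830180332596 q [-0.43  0.34  1.78  0.    1.02  0.83]
yaxis [-0.001  0.001 -1.   ] need units [-0.089  1.834 -0.071]
```

Request:
{"name": "play_rows", "arguments": {"series": [[0,0,0,0,0,0,0],[0,0,0.15,0,0,0,0],[0,0,0.2,0,0,0,0],[0,0,0.2,0,0,0,0],[0,0,0.2,0,0,0,0],[0,0,0.2,0,0,0,0],[0,0,0.2,0,0,0,0],[0,0,0.2,0,0,0,0],[0,0,0.2,0,0,0,0],[0,0,0.15,0,0,0,0],[0,0,0.1,0,0,0,0],[0,0,0,0,0,0,0]]}}

```text
time: 3.1
position: [0.4715, -0.0964, 0.066]
tool_rot: [-0.11, 0.699, -0.698, 0.108]
ft_force: [0.6, 0.2, -0.0]
grip_width: 0.0006
```

Run:
```python
from h import *
go([.479,-.085,.058])
cv2.imwrite("pics/s1.png",cv2.resize(eyes.camera("top")[100:292,180:436,::-1],None,fx=3,fy=3))
```

```text
t 3.1 grasp [ 0.4715 -0.0964  0.06  ] F [ 0.63  0.18 -0.01] w 0.0005559825938004522 q [-0.43  0.66  1.93 -0.    0.56  0.83]
yaxis [-0.004  0.002 -1.   ] need units [-0.106  0.02  -0.086]
```

View pics/s1.png

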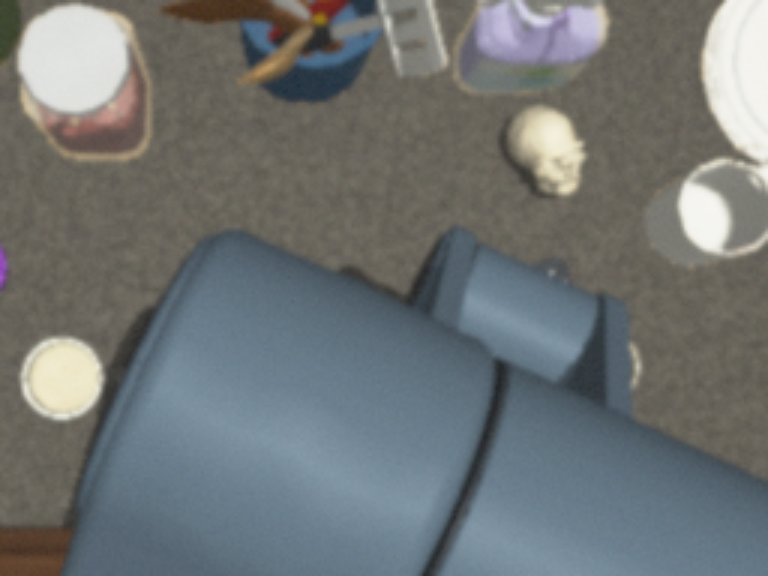

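The arm hides the pin tool from above, and the things still in view haven't moved. I'll correct the remaining 14 mm offset, then hold.

Request:
{"name": "play_rows", "arguments": {"series": [[0,-0.05,0,-0.04,0,0,0],[0,-0.05,0.02,-0.04,0,0,0],[0,0,0,0,0,0,0],[0,0,0,0,0,0,0],[0,0,0,0,0,0,0],[0,0,0,0,0,0,0],[0,0,0,0,0,0,0],[0,0,0,0,0,0,0],[0,0,0,0,0,0,0],[0,0,0,0,0,0,0],[0,0,0,0,0,0,0],[0,0,0,0,0,0,0]]}}

```text
time: 4.15
position: [0.4801, -0.0862, 0.0655]
tool_rot: [-0.109, 0.699, -0.699, 0.109]
ft_force: [-0.9, -0.5, 0.3]
grip_width: 0.0003
```

Request:
{"name": "play_rows", "arguments": {"series": [[0,0,0,0,0,0,0],[0,0,0,0,0,0,0],[0,0,0,0,0,0,0],[0,0,0,0,0,0,0],[0,0,0,0,0,0,0],[0,0,0,0,0,0,0],[0,0,0,0,0,0,0],[0,0,0,0,0,0,0],[0,0,0,0,0,0,0],[0,0,0,0,0,0,0],[0,0,0,0,0,0,0],[0,0,0,0,0,0,0]]}}

```text
time: 5.15
position: [0.4802, -0.0862, 0.0656]
tool_rot: [-0.109, 0.699, -0.699, 0.109]
ft_force: [0.1, -0.3, -0.5]
grip_width: 0.0006
```

Request:
{"name": "play_rows", "arguments": {"series": [[0,0,0,0,0,0,0],[0,0,0,0,0,0,0],[0,0,0,0,0,0,0],[0,0,0,0,0,0,0]]}}

```text
time: 5.48
position: [0.4802, -0.0862, 0.0655]
tool_rot: [-0.109, 0.699, -0.699, 0.109]
ft_force: [0.5, -0.1, 0.3]
grip_width: 0.0004
```

Run:
```python
from h import *
go([.479,-.085,.058])
go([.444,.215,.079])
```

```text
t 5.4833 grasp [ 0.4802 -0.0862  0.0595] F [ 0.48 -0.05  0.33] w 0.00038515232225576676 q [-0.41  0.66  1.91  0.    0.57  0.85]
yaxis [-0.  0. -1.] need units [ 0.007  0.015 -0.015]
t 5.4833 grasp [ 0.4802 -0.0862  0.0595] F [ 0.48 -0.05  0.33] w 0.00038515232225576676 q [-0.41  0.66  1.91  0.    0.57  0.85]
yaxis [-0.  0. -1.] need units [-0.574 -0.194 -2.979]
```

Request:
{"name": "play_rows", "arguments": {"series": [[0,0,-0.2,0,0,0,0],[0,0,-0.3,0,0,0,0],[0,0,-0.3,0,0,0,0],[0,0,-0.25,0,0,0,0],[0,0,-0.15,0,0,0,0],[0,0,0,0,0,0,0]]}}

```text
time: 5.98
position: [0.4821, -0.0869, 0.1887]
tool_rot: [0.107, -0.697, 0.7, -0.111]
ft_force: [0.3, -0.2, -0.3]
grip_width: 0.0007
```

Request:
{"name": "play_rows", "arguments": {"series": [[0,-0.02,0,-0.13,0,0,0],[0,-0.05,0,-0.26,0,0,0],[0,-0.05,0,-0.26,0,0,0],[0,-0.05,0,-0.26,0,0,0],[0,-0.05,0,-0.26,0,0,0],[0,-0.05,0,-0.26,0,0,0],[0,-0.05,0,-0.26,0,0,0],[0,-0.05,0,-0.26,0,0,0],[0,-0.05,0,-0.26,0,0,0],[0,-0.05,0,-0.26,0,0,0],[0,-0.05,0,-0.26,0,0,0],[0,-0.05,0,-0.24,0,0,0]]}}

```text
time: 6.98
position: [0.4413, 0.2158, 0.1836]
tool_rot: [-0.111, 0.699, -0.699, 0.108]
ft_force: [0.1, -0.2, -0.4]
grip_width: 0.0006
```

Request:
{"name": "play_rows", "arguments": {"series": [[0,0,0,0,0,0,0],[0,0,0,0,0,0,0]]}}

```text
time: 7.15
position: [0.4419, 0.2152, 0.1839]
tool_rot: [0.112, -0.698, 0.699, -0.109]
ft_force: [-0.1, -0.3, -0.1]
grip_width: 0.0004
```

Run:
```python
from h import *
go([.444,.215,.079])
cv2.imwrite("pics/s2.png",cv2.resize(eyes.camera("top")[...,::-1],(800,600)))
cv2.imwrite("pics/s2b.png",cv2.resize(eyes.camera("scene")[...,::-1],(800,600)))
```

```text
t 7.15 grasp [0.4419 0.2152 0.1779] F [-0.12 -0.34 -0.13] w 0.00041701464837637164 q [ 0.23  0.45  1.83 -0.    0.87  1.48]
yaxis [-0.004 -0.001 -1.   ] need units [-0.024  0.989  0.009]
```

View pics/s2.png

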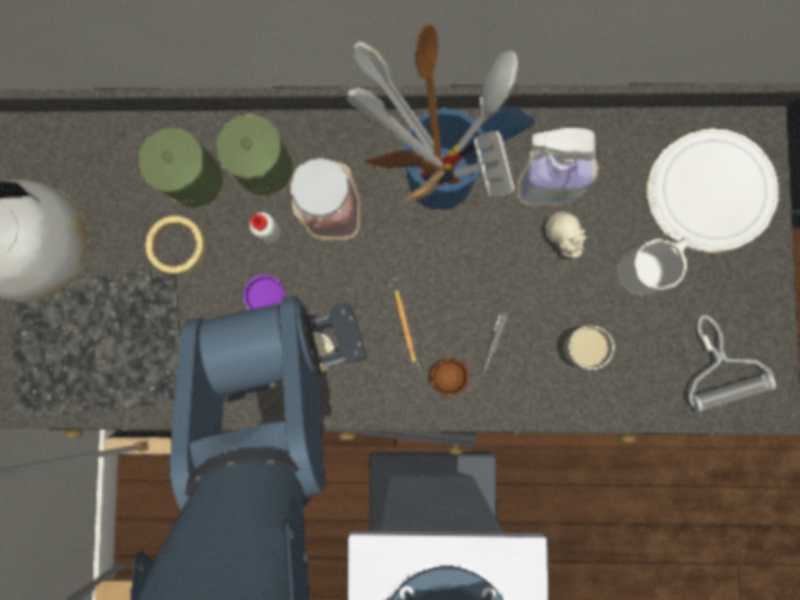

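View pics/s2b.png

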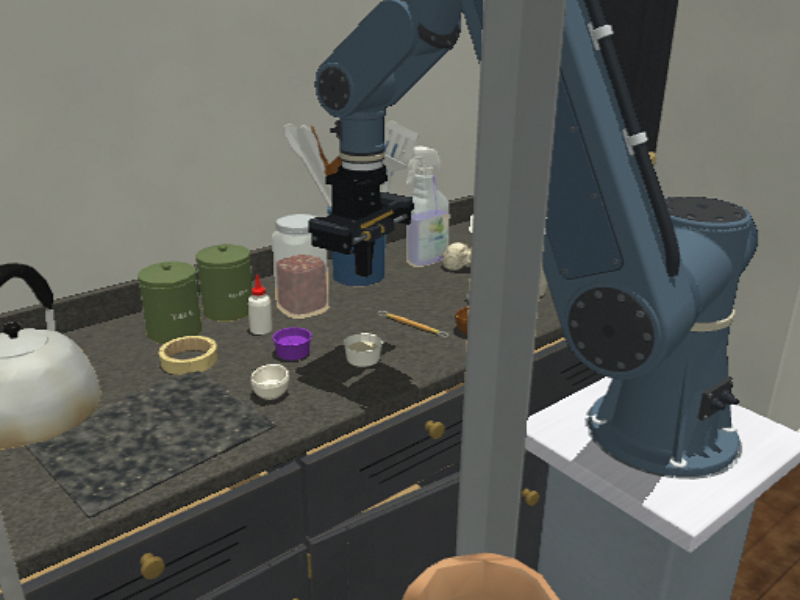

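The pin tool is still at (496,343) in the top view. In the scene view the shut fingers are above the slip pot at (363,350). I'll go down and hold.

Request:
{"name": "play_rows", "arguments": {"series": [[0,-0.02,0.1,0,0,0,0],[0,0,0.2,0,0,0,0],[0,0,0.2,0,0,0,0],[0,0,0.2,0,0,0,0],[0,0,0.15,0,0,0,0],[0,0,0.1,0,0,0,0],[0,0,0.04,0,0,0,0],[0,0,0,0,0,0,0],[0,0,0,0,0,0,0],[0,0,0,0,0,0,0]]}}

```text
time: 8.08
position: [0.4465, 0.2146, 0.0872]
tool_rot: [-0.108, 0.699, -0.699, 0.11]
ft_force: [0.0, 0.2, 0.4]
grip_width: 0.0004
```

Run:
```python
from h import *
go([.444,.215,.079])
cv2.imwrite("pics/s3.png",cv2.resize(eyes.camera("scene")[150:270,150:310,::-1],(800,600)))
```

```text
t 8.0833 grasp [0.4465 0.2146 0.0812] F [0.01 0.25 0.36] w 0.000415215074025296 q [0.22 0.62 1.89 0.   0.63 1.48]
yaxis [ 0.002  0.    -1.   ] need units [ 0.022  0.022 -0.011]
```

View pics/s3.png

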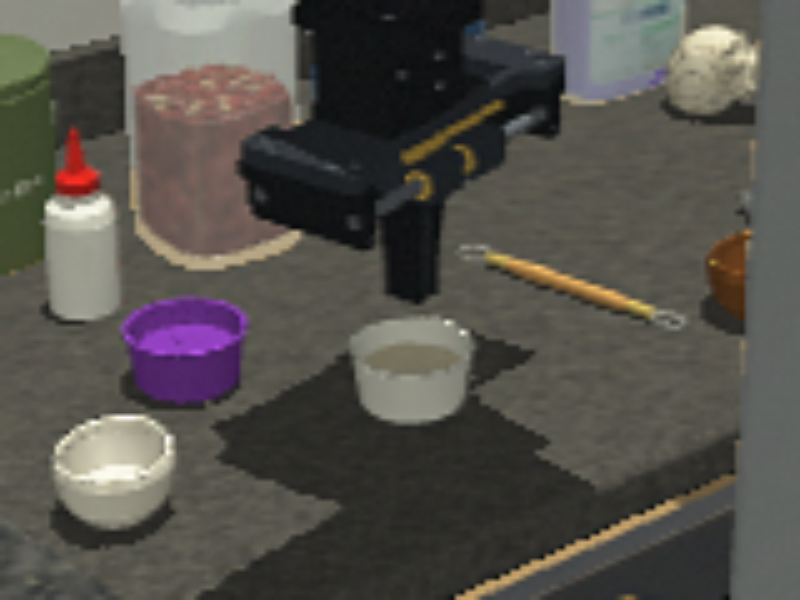

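The fingertips at (412,297) are about 27 mm above the centre of the slip pot's mouth at (412,345), with a clear gap. I'll hold here.

Request:
{"name": "play_rows", "arguments": {"series": [[0,0,0,0,0,0,0],[0,0,0,0,0,0,0],[0,0,0,0,0,0,0],[0,0,0,0,0,0,0],[0,0,0,0,0,0,0],[0,0,0,0,0,0,0],[0,0,0,0,0,0,0],[0,0,0,0,0,0,0],[0,0,0,0,0,0,0],[0,0,0,0,0,0,0],[0,0,0,0,0,0,0],[0,0,0,0,0,0,0]]}}

```text
time: 9.13
position: [0.4458, 0.2146, 0.0865]
tool_rot: [-0.109, 0.699, -0.699, 0.109]
ft_force: [-0.4, -0.1, 0.6]
grip_width: 0.0007
```

Request:
{"name": "play_rows", "arguments": {"series": [[0,0,0,0,0,0,0],[0,0,0,0,0,0,0],[0,0,0,0,0,0,0],[0,0,0,0,0,0,0],[0,0,0,0,0,0,0],[0,0,0,0,0,0,0],[0,0,0,0,0,0,0],[0,0,0,0,0,0,0],[0,0,0,0,0,0,0],[0,0,0,0,0,0,0],[0,0,0,0,0,0,0],[0,0,0,0,0,0,0]]}}

```text
time: 10.13
position: [0.4458, 0.2146, 0.0865]
tool_rot: [-0.109, 0.699, -0.699, 0.109]
ft_force: [0.3, 0.1, 0.1]
grip_width: 0.0005
```

Run:
```python
from h import *
go([.445,.397,.083])
```

```text
t 10.1333 grasp [0.4458 0.2146 0.0805] F [0.3  0.13 0.09] w 0.0005111830080035955 q [0.22 0.63 1.89 0.   0.63 1.48]
yaxis [-0.  0. -1.] need units [-0.548 -0.025 -1.739]
```

Request:
{"name": "play_rows", "arguments": {"series": [[0,0,-0.15,0,0,0,0],[0,0,-0.25,0,0,0,0],[0,0,-0.25,0,0,0,0],[0,0,-0.15,0,0,0,0],[0,0,0,0,0,0,0]]}}

```text
time: 10.55
position: [0.4478, 0.2152, 0.1695]
tool_rot: [-0.107, 0.699, -0.698, 0.112]
ft_force: [0.9, 0.9, -0.7]
grip_width: -0.0
```

Request:
{"name": "play_rows", "arguments": {"series": [[0,-0.04,0,-0.12,0,0,0],[0,-0.07,0,-0.22,0,0,0],[0,-0.07,0,-0.22,0,0,0],[0,-0.07,0,-0.22,0,0,0],[0,-0.07,0,-0.22,0,0,0],[0,-0.07,0,-0.22,0,0,0],[0,-0.07,0,-0.22,0,0,0],[0,-0.06,0,-0.2,0,0,0],[0,-0.03,0,-0.1,0,0,0],[0,0,0,0,0,0,0],[0,0,0,0,0,0,0]]}}

```text
time: 11.47
position: [0.4445, 0.3966, 0.1656]
tool_rot: [0.11, -0.698, 0.699, -0.109]
ft_force: [-0.7, -0.3, 0.3]
grip_width: 0.0002
```

Run:
```python
from h import *
go([.445,.397,.083])
```

```text
t 11.4667 grasp [0.4445 0.3966 0.1596] F [-0.69 -0.26  0.34] w 0.00024073319582698457 q [ 0.54  0.59  1.58 -0.    0.97  1.8 ]
yaxis [-0.002 -0.002 -1.   ] need units [-0.008  0.766 -0.003]
```

Request:
{"name": "play_rows", "arguments": {"series": [[0,0,0.1,0,0,0,0],[0,0,0.2,0,0,0,0],[0,0,0.2,0,0,0,0],[0,0,0.15,0,0,0,0],[0,0,0.1,0,0,0,0],[0,0,0,0,0,0,0],[0,0,0,0,0,0,0],[0,0,0,0,0,0,0],[0,0,0,0,0,0,0]]}}

```text
time: 12.22
position: [0.4459, 0.3974, 0.0926]
tool_rot: [-0.108, 0.699, -0.698, 0.11]
ft_force: [-0.0, 0.6, 0.1]
grip_width: 0.0006
```

Run:
```python
from h import *
go([.445,.397,.083])
cv2.imwrite("pics/s4.png",cv2.resize(eyes.camera("scene")[170:275,110:250,::-1],(800,600)))
cv2.imwrite("pics/s5.png",cv2.resize(eyes.camera("top")[...,::-1],(800,600)))
```

```text
t 12.2167 grasp [0.4459 0.3974 0.0866] F [-0.02  0.62  0.06] w 0.0005786568656414865 q [ 0.54  0.7   1.62 -0.    0.82  1.8 ]
yaxis [ 0.002  0.001 -1.   ] need units [0.01  0.036 0.001]
```

View pics/s4.png

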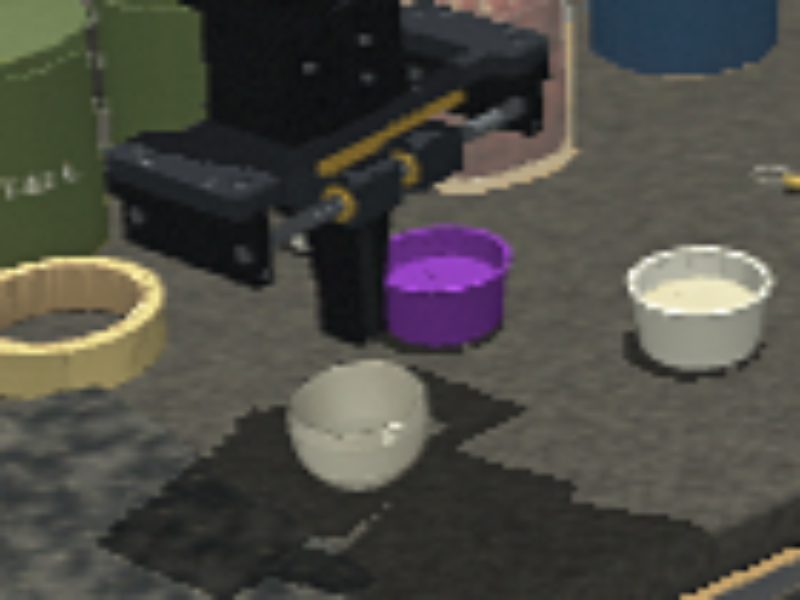

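View pics/s5.png

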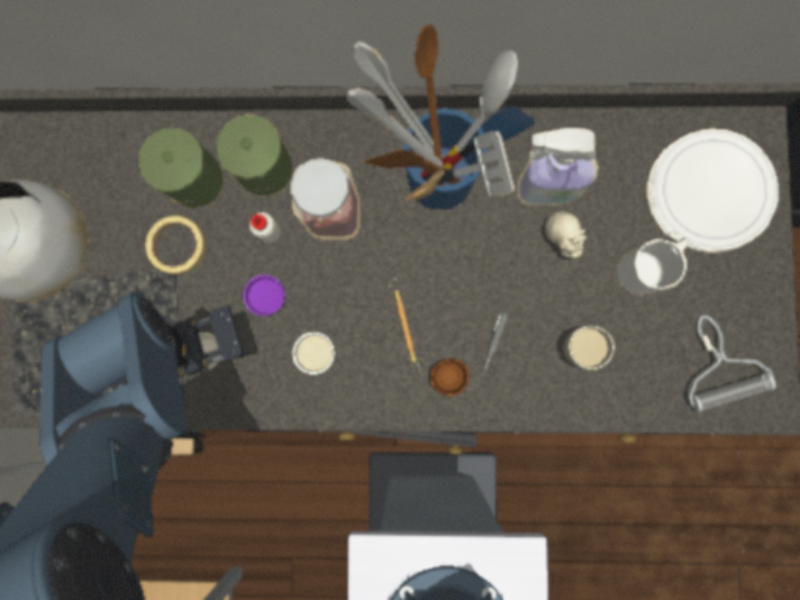

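The fingertips at (350,335) are about 3 cm above the pinch pot's mouth centre at (358,400). The slip pot, pin tool, loop tool, water pot and skull are at the same top-view pixels as at the start. I'll hold.

Request:
{"name": "play_rows", "arguments": {"series": [[0,0,0,0,0,0,0],[0,0,0,0,0,0,0],[0,0,0,0,0,0,0],[0,0,0,0,0,0,0],[0,0,0,0,0,0,0],[0,0,0,0,0,0,0],[0,0,0,0,0,0,0],[0,0,0,0,0,0,0],[0,0,0,0,0,0,0],[0,0,0,0,0,0,0],[0,0,0,0,0,0,0],[0,0,0,0,0,0,0]]}}

```text
time: 13.32
position: [0.4451, 0.3971, 0.0915]
tool_rot: [0.109, -0.699, 0.699, -0.109]
ft_force: [0.6, -0.5, -0.8]
grip_width: 0.0004
```

Request:
{"name": "play_rows", "arguments": {"series": [[0,0,0,0,0,0,0],[0,0,0,0,0,0,0],[0,0,0,0,0,0,0],[0,0,0,0,0,0,0],[0,0,0,0,0,0,0],[0,0,0,0,0,0,0],[0,0,0,0,0,0,0],[0,0,0,0,0,0,0],[0,0,0,0,0,0,0],[0,0,0,0,0,0,0],[0,0,0,0,0,0,0],[0,0,0,0,0,0,0]]}}

```text
time: 14.32
position: [0.4452, 0.3971, 0.0916]
tool_rot: [0.109, -0.699, 0.699, -0.109]
ft_force: [-0.1, 0.9, 0.1]
grip_width: 0.0006
```

Run:
```python
from h import *
from rig import ticket
go([.445,.397,.083])
print(ticket.hand_in())
```

```text
t 14.3167 grasp [0.4452 0.3971 0.0856] F [-0.1   0.89  0.09] w 0.0005578975658893042 q [ 0.54  0.7   1.63 -0.    0.82  1.8 ]
yaxis [-0. -0. -1.] need units [0.002 0.026 0.001]
the job is handed in; nothing more can be done
None
```

I pointed with shut fingers, tips down, at the pin tool's grip, then the slip pot, then the pinch pot. I held still about 2 s over each, with the tips roughly 27–29 mm above, and handed in at 14.3 s while still over the pinch pot.

- **Final position:** the grasp point was within about 1 mm of where I measured the middle of the pinch pot, 48 mm above its rim. The top and scene cameras disagreed by about 8 mm on that pot's centre, so I aimed between them; that is still well inside the 25 mm tolerance.
- **Nothing moved, as far as I could see:** the last top picture showed the pin tool, slip pot, loop tool, water pot and skull at their starting pixels. The pinch pot was hidden there, but the scene view showed it upright with a clear gap under the fingertips.
- **Forces:** the measured forces stayed at about the 1 N noise level, too coarse to rule out a touch near the 0.2 N limit.
- **Not checked by camera:** the arm hid the pin tool while I was over it, so that pointing relied on the position measured beforehand.

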